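Slide a heat-spreader plate off the inspection stand and stack it

TASK

A long aluminium plate lies flat between the guide rails of the raised inspection stand, where fingers cannot get at its sides. Slide it along the rails until roughly a third of its length hangs over the inspection stand's front edge (the one facing the robot), then grip it there and lay it squarely on top of the pile of plates of the same length, edges about flush, without dropping it. Leave both piles and everything else on the desk where they are, and let go.

Things in the scene. Friction and masses are not known exactly. Their poses are not given: they have to be found in the camera images.
- plate_c (a point): centre (half-way up) of the plate to be moved: bare aluminium with a flush grey square in the middle, 150 long (its x) x 60 wide (its y) x 6 thick (its z) mm, about 0.15 kg. It starts lying flat on the inspection stand between the rails, long side along them, its near end 10 to 40 mm behind the front edge. Hanging out by less than 75 mm it does not tip.
- front_edge (a point): middle of the front edge of the inspection stand's flat black top, 60 mm above the desk; x points along the rails to the back, y across, z up. The top is 220 long (x) x 110 wide mm; the box below is set back 15 mm at the front, so only the desk lies under a plate that hangs out.
- stand: the inspection stand, fixed; origin on the desk under its middle, axes as front_edge. Two guide rails, 16 wide x 10 mm high, run the whole length of its top, inner faces 67 mm apart (3.5 mm play each side of the plate); both channel ends are open, and at least 30 mm of bare top lies behind the plate, where shut fingers fit between the rails to push its far end.
- long_top (a point): centre (half-way up) of the top plate of the pile of long plates: two loose plates like the one to be moved (150 x 60 x 6 mm, long side = x) on a fixed black rubber pad 190 x 85 x 10 mm; its top face lies 22 mm above the desk.
- short_top (a point): centre (half-way up) of the top plate of the other pile: two loose shorter plates (90 x 60 x 6 mm) on an identical pad; not to be used. The two piles may have changed places.
- brush: bystander: brush 160 mm long lying on the desk; origin on its underside
- flux: bystander: amber bottle 44 mm across, 100 mm tall; origin under its centre
- cup: bystander: white mug 76 mm across, 90 mm tall; origin under its centre
- partsbin: bystander: blue open parts bin 110 x 80 x 40 mm; origin under its centre
- spool: bystander: grey spool 56 mm across, 46 mm tall, standing; origin under its centre
- wrench: bystander: wrench 140 mm long lying on the desk; origin on its underside
Not all that is in view belongs to the job. Leave any purple or red look-alike of the part that bears plate_c alone.

How it is judged:
On the way:
1. the plate lies flat on the inspection stand with at least 30 mm of it hanging over the front edge (x of plate_c in the frame of front_edge between 0 and 0.045 m and y of plate_c in the frame of front_edge between -0.006 and 0.006 m and z of plate_c in the frame of front_edge between 0 and 0.006 m and angle between plate_c's own z axis and vertical below 0.06 rad), for 0.2 s.
At the end, for the whole second after the job is handed in: The plate lies flat and at rest on the top long plate: centres within 14 mm along and across, long sides within 0.17 rad (10 degrees), nothing in between; both piles within 25 mm of where they started (x of plate_c in the frame of long_top between -0.014 and 0.014 m and y of plate_c in the frame of long_top between -0.014 and 0.014 m and z of plate_c in the frame of long_top between 0.004 and 0.008 m and angle between the x axis of plate_c and the x axis of long_top, either way round below 0.17 rad and angle between plate_c's own z axis and vertical below 0.06 rad and linear speed of plate below 0.02 m/s and distance of each of long_top, short_top from where it was at the start of the episode below 0.025 m); the robot touches nothing.
It fails at once if the plate drops freely (faster than 0.65 m/s out of the fingers, a fall of about 20 mm) (contact force between plate and the fingers below 0.05 N and linear speed of plate above 0.65 m/s).
It fails at once if the plate falls onto the desk (height (world z) of plate_c below 0.018 m).
It fails at once if a pile is pushed more than 30 mm out of place (distance of any of long_top, short_top from where it was at the start of the episode above 0.03 m).
It fails at once if a bystander is moved more than 40 mm (distance of any of brush, flux, cup, partsbin, spool, wrench from where it was at the start of the episode above 0.04 m).
It also fails if it takes over 56 s, if anything falls off the work surface, if the arm or the gripper's body presses on something with over 40 N, if the wrist force passes 120 N, or if a joint passes its speed limit or range.

ROBOT

A 6-joint arm with a two-finger parallel gripper is mounted at the origin on the work surface. World frame = base frame: x ahead of the robot, y to its left, z up, the work surface at z = 0. Lengths are in m, angles in rad, forces in N, time in s.
With the tool pointing down it reaches from about 0.375 to 0.9 m from the base axis. Payload 3.1 kg.
Tool frame: the origin (TCP) lies on the centre line of the jaws, within the pads' length; the fingertips stand 17 mm ahead of it and the grasp point (between the pads) lies 2 mm behind it; y points along the fingers, z is the direction in which the jaws open and shut, and the axes are right-handed (so a half turn about y gives the same grasp; the last joint's range is limited). The gripper opens to 85 mm and grips with 20 to 120 N. Pads are 22 mm wide; open, the fingers measure 114 mm over their backs; the gripper's body (76 mm by 85 mm) begins 54 mm behind the grasp point. The pads swing forward as they close: fully open they stand 13 mm farther back than shut.
Start: joints at [-1.351, 0.527, 1.433, -0, 1.181, -0.178], TCP at [0.242, -0.576, 0.248] pointing down, gripper open.
Joint ranges: [-3.08, 3.08], [-0.75, 2.2], [0.22, 2.44], [-1.43, 4.57], [0, 2.65], [-2.85, 2.85]. Speed limits (rad/s): [2.79, 2.79, 3.14, 3.14, 3.14, 3.14].

INTERFACE

Orientations are given as a unit quaternion [x, y, z, w].
In Python, from station import manip gives the robot as it stands.
- The arm moves only by the shell command python3 -m handwheel 'ROWS' [FORCE]. ROWS is JSON, one flat list of numbers, 7 for each row, row after row: the shift along the tool's x, y, z in cm, then the turn, a rotation vector about the tool's x, y, z in rad, then the finger opening in cm, from 0 to 8.54. A call has 1 to 10 rows; each row is the pose to reach, as a shift and turn from the pose commanded when the call began, along the tool's axes at that moment; what a row does not reach only later rows make up. A row lasts 1/12 s, in which the tool goes at most 41.7 mm and 7.16 degrees, less where a joint would pass 70% of its speed; a pose out of reach is approached as far as the arm can. A call with a gripper value outside its range is refused whole. The fingers move at their own pace and stop on an object; FORCE is the grip in N (left out, the last holds). Time passes only in rows, so rows that repeat a pose let the fingers close. It gives the time, the measured TCP pose, the force and the opening at its end, in the units of the state.
- manip.sense(): the state, without advancing time (a new reading comes with each control period).
- manip.snapshot(name): name is "scene" or "top" or "wrist"; returns a dict with "frame" (420x560x3 uint8, red, green, blue), "depth" (420x560 float32, m along the optical axis (not along the pixel's ray), 0 where there is no reading), "camera_matrix" (3x3 intrinsics, pixels), "rvec" (rotation vector, rad) and "tvec" (3), from world to camera coordinates, as OpenCV has them. Camera axes: x right, y down, z forward; pixel columns grow to the right and rows downward; lengths in m; the calibration is good to about 2 mm. A picture is of the moment at which its call begins.
- manip.sign_off(): hands the job in, once; it reports no verdict.
The state is a dict: "t": time; "q": joint angles; "qd": joint speeds; "tau": joint torques, N m; "tcp_pos": TCP position; "tool_rot": TCP orientation; "force": force on the tool from outside, world axes, zero at the start; "ft_torque": the same for the moment, N m; "finger_gap": opening from 0.0 (shut) to 1.0 (fully open).
Only numpy, scipy, OpenCV 4.12 (cv2) and the standard library are available. Lean on these libraries where they do the work, as an engineer would, in place of code of your own. Each camera call takes 0.05 s, during which the arm holds its last target.

## Working session

There is one attempt and no reset: what is moved stays moved. The work goes in short steps, Python scripts to look and compute and a shell command to move; the robot and the scene stay as the last step left them, time stands still between calls to the robot, and variables do not carry over. Pictures are saved under pics/ and viewed, and the job is handed in when it is done.

```bash
ls; mkdir -p pics
cat > h.py <<'E'
import numpy as np, cv2
from station import manip
def snap(n,f=None):
    s=manip.snapshot(n)
    if f: cv2.imwrite('pics/'+f,cv2.cvtColor(s['frame'],cv2.COLOR_RGB2BGR))
    R=cv2.Rodrigues(np.array(s['rvec'],float))[0];t=np.array(s['tvec'],float).ravel()
    K=np.array(s['camera_matrix']);d=s['depth']
    v,u=np.mgrid[:d.shape[0],:d.shape[1]]
    P=np.stack([(u-K[0,2])/K[0,0]*d,(v-K[1,2])/K[1,1]*d,d],-1)
    W=(P-t)@R
    W[d==0]=np.nan
    return s,W
def proj(s,p):
    return cv2.projectPoints(np.array(p,float).reshape(-1,3),np.array(s['rvec'],float),np.array(s['tvec'],float),np.array(s['camera_matrix']),None)[0].reshape(-1,2)
E
python3 - <<'E'
from h import *
for n in('scene','top','wrist'): snap(n,n+'0.png')
print(manip.sense())
E
```

```text
pics
{'t': 0.15, 'q': array([-1.35150050e+00,  5.28281423e-01,  1.43363253e+00, -1.74258566e-05,
        1.18142561e+00, -1.78522748e-01]), 'qd': array([ 8.53359877e-05, -1.71218499e-03, -3.03452113e-03, -5.18808499e-04,
       -1.29082283e-03, -1.17061210e-03]), 'tau': array([ 2.15750583e-04, -4.42742765e+01, -1.78276473e+01, -2.45841575e-04,
        5.60746703e-03, -1.66290909e-05]), 'tcp_pos': array([ 0.2420204 , -0.57565214,  0.2475329 ]), 'tool_rot': array([-0.139745  ,  0.69378119, -0.69254643,  0.13970843]), 'force': array([ 0.02708931,  0.44810488, -0.21257868]), 'ft_torque': array([ 0.03882654, -0.04152166, -0.01337063]), 'finger_gap': 0.9989576809381372}
```

View pics/scene0.png

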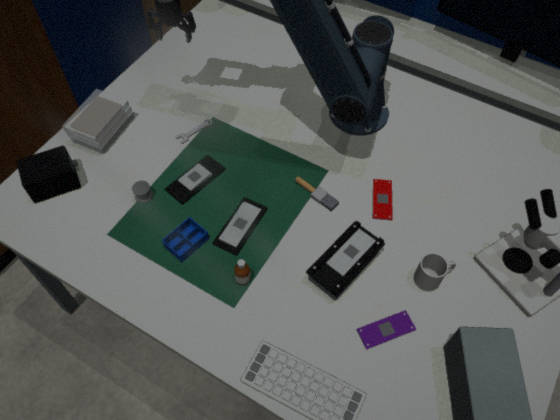

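View pics/top0.png

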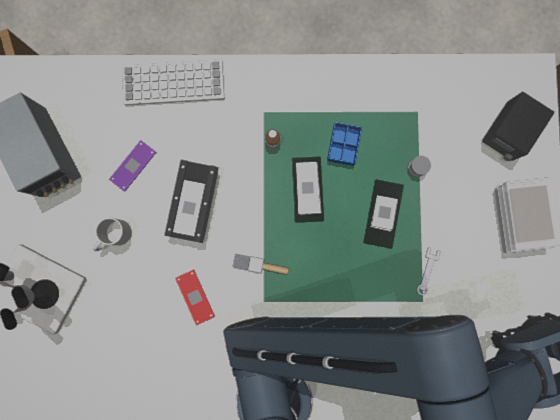

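View pics/wrist0.png

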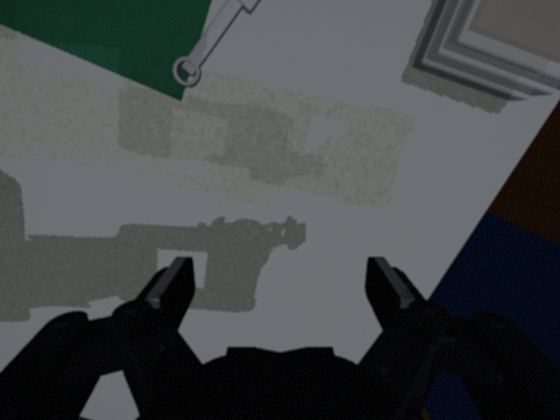

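Candidates in the top view: bare aluminium plate on the black stand at (190,203), red look-alike (195,297), purple look-alike (133,166), long pile (308,188), short pile (384,213). The one on the stand between the rails is plate_c; the pile at (308,188) looks like the long one. I'll enlarge and measure.

Run:
```python
from h import *
s,W=snap('top')
f=cv2.cvtColor(s['frame'],cv2.COLOR_RGB2BGR)
cv2.imwrite('pics/crop1.png',cv2.resize(f[130:270,150:430],None,fx=2.8,fy=2.8,interpolation=cv2.INTER_CUBIC))
g=cv2.cvtColor(f,cv2.COLOR_BGR2GRAY)
def rect(mask,lab,z=None):
    p=W[mask];p=p[~np.isnan(p[:,0])]
    zz=np.median(p[:,2])
    r=cv2.minAreaRect(p[:,:2].astype(np.float32)*1000)
    print(lab,len(p),'z',zz.round(4),'c',np.round(r[0],1),np.round(r[1],1),round(r[2],1))
    print(np.round(cv2.boxPoints(r),1).tolist())
print(W[203,190],W[188,308],W[213,384],W[275,250])
# height profile
for (u,v) in [(190,203),(308,188),(384,213)]:
  for name,sel in [('bright',g>120),('dark',g<70)]:
    n,l,st,c=cv2.connectedComponentsWithStats(sel.astype(np.uint8))
    w=l[v-45:v+45,u-30:u+30]
    ids=np.unique(w[w>0])
    for i in ids:
        if 60<st[i,4]<6000: rect(l==i,(name,u,v,c[i].round(1)))
```

```text
[0.56090126 0.2357511  0.06455808] [ 0.60871629 -0.09906358  0.01721251] [ 0.53427387 -0.31659078  0.02802247] [0.35705836 0.06993561 0.00398938]
('bright', 190, 203, array([188.6, 207.6])) 1162 z 0.0667 c [548.9 239.3] [ 61.9 150.8] 79.4
[[469.1000061035156, 222.8000030517578], [617.2999877929688, 195.0], [628.7000122070312, 255.8000030517578], [480.5, 283.70001220703125]]
('dark', 190, 203, array([193.2, 196.4])) 1423 z 0.0653 c [567.2 231.3] [105.7 216.5] 78.6
[[450.70001220703125, 200.8000030517578], [663.0, 158.10000610351562], [683.7999877929688, 261.70001220703125], [471.5, 304.3999938964844]]
('bright', 308, 188, array([307.7, 187.8])) 1128 z 0.0224 c [610.2 -99. ] [150.   66.4] 2.7
[[533.7000122070312, -69.4000015258789], [536.9000244140625, -135.6999969482422], [686.7000122070312, -128.60000610351562], [683.5999755859375, -62.20000076293945]]
('dark', 308, 188, array([346.7, 144.9])) 248 z 0.0212 c [ 737.2 -204.9] [ 82.5 111.5] 79.0
[[674.5999755859375, -234.8000030517578], [784.0999755859375, -256.0], [799.7999877929688, -175.0], [690.2999877929688, -153.8000030517578]]
('dark', 308, 188, array([307.7, 192.1])) 638 z 0.01 c [607.3 -99.1] [191.5  84.5] 2.5
[[509.79998779296875, -61.099998474121094], [513.5, -145.60000610351562], [704.9000244140625, -137.1999969482422], [701.0999755859375, -52.70000076293945]]
('bright', 384, 213, array([384.1, 212.7])) 684 z 0.0223 c [ 535.5 -319.5] [65.  92.8] 78.2
[[483.3999938964844, -341.79998779296875], [574.2999877929688, -360.79998779296875], [587.5999755859375, -297.20001220703125], [496.70001220703125, -278.20001220703125]]
('dark', 384, 213, array([382.5, 214.2])) 1147 z 0.0103 c [ 535.2 -318.8] [ 87.8 191.8] 78.3
[[432.3999938964844, -342.29998779296875], [620.2000122070312, -381.29998779296875], [638.0, -295.29998779296875], [450.20001220703125, -256.29998779296875]]
```

View pics/crop1.png

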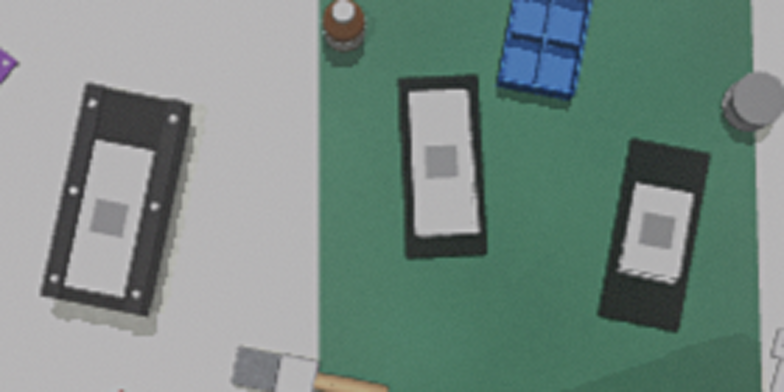

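```bash
cat >> h.py <<'E'
from scipy.spatial.transform import Rotation as Ro
def plan(pos,yaw,flip=False,cur=None):
    """yaw: direction of tool z in world(rad), tool y down"""
    s=manip.sense(); R0=Ro.from_quat(s['tool_rot']); p0=s['tcp_pos']
    y=np.array([0,0,-1.]);best=None
    for k in (0,1):
        a=yaw+k*np.pi
        z=np.array([np.cos(a),np.sin(a),0]);x=np.cross(y,z)
        R=Ro.from_matrix(np.stack([x,y,z],1)); rv=(R0.inv()*R).as_rotvec()
        d=R0.inv().apply(np.array(pos)-p0)*100
        print('shift cm',d.round(2),'rotvec',rv.round(4),'n',np.linalg.norm(d)/4.17,np.degrees(np.linalg.norm(rv))/7.16)
    print('t',s['t'],'p',p0.round(4),'q',s['q'].round(3),'F',s['force'].round(2),'gap',round(s['finger_gap'],3));print(R0.as_matrix().round(3))
def down(v): # world vec(m) -> tool cm
    return (Ro.from_quat(manip.sense()['tool_rot']).inv().apply(v)*100).round(2)
E
python3 - <<'E'
from h import *
th=np.radians(-11.2)
ex=np.array([np.cos(th),np.sin(th)]);f=np.array([.4594,.253])
p=f+ex*.190; print(p)
plan([*p,.22],th+np.pi/2)
E
```

```text
[0.64578148 0.21609547]
shift cm [-67.9    2.86 -57.36] rotvec [ 2.0000e-04 -2.5483e+00 -1.8000e-03] n 21.32591684720706 20.392307393394127
shift cm [-67.9    2.86 -57.36] rotvec [1.400e-03 5.933e-01 2.000e-04] n 21.32591684720706 4.747371036135639
t 0.2 p [ 0.242  -0.5758  0.2477] q [-1.352  0.528  1.433  0.     1.181 -0.179] F [-0.31  0.11 -0.27] gap 0.998
[[-0.922 -0.     0.387]
 [-0.387  0.001 -0.922]
 [-0.    -1.    -0.001]]
```

```bash
python3 -m handwheel '[-67.9,0,-57.36,0,0.593,0,0, -67.9,0,-57.36,0,0.593,0,0, -67.9,0,-57.36,0,0.593,0,0, -67.9,0,-57.36,0,0.593,0,0, -67.9,0,-57.36,0,0.593,0,0, -67.9,0,-57.36,0,0.593,0,0, -67.9,0,-57.36,0,0.593,0,0, -67.9,0,-57.36,0,0.593,0,0, -67.9,0,-57.36,0,0.593,0,0, -67.9,0,-57.36,0,0.593,0,0]' 40
python3 - <<'E'
from h import *
th=np.radians(-11.2)
plan([.6458,.2161,.22],th+np.pi/2)
E
```

```text
t: 1.03
tcp_pos: [0.4317, -0.2034, 0.2484]
tool_rot: [-0.069, -0.704, 0.704, 0.069]
force: [1.2, -0.7, 0.2]
finger_gap: 0.004
shift cm [-12.84   2.84 -45.31] rotvec [ 4.0000e-04  3.1414e+00 -1.0000e-04] n 11.315355383926324 25.13811879605487
shift cm [-12.84   2.84 -45.31] rotvec [-0.0001 -0.0002 -0.0003] n 11.315355383926324 0.002583194587695278
t 1.0333 p [ 0.4317 -0.2034  0.2484] q [-0.675  0.33   1.793  0.     1.019  1.091] F [ 1.19 -0.74  0.15] gap 0.004
[[-0.981  0.    -0.194]
 [ 0.194 -0.    -0.981]
 [-0.    -1.     0.   ]]
```

```bash
python3 -m handwheel '[-12,1,-43,0,0,0,0, -12,1,-43,0,0,0,0, -12,1,-43,0,0,0,0, -12,1,-43,0,0,0,0, -12,1,-43,0,0,0,0, -12,1,-43,0,0,0,0, -12,1,-43,0,0,0,0, -12,1,-43,0,0,0,0, -12,1,-43,0,0,0,0, -12,1,-43,0,0,0,0]'
python3 -m handwheel '[0,0,0,0,0,0,0, 0,0,0,0,0,0,0, 0,0,0,0,0,0,0]'
python3 - <<'E'
from h import *
th=np.radians(-11.2)
plan([.6458,.2161,.22],th+np.pi/2)
snap('wrist','w1.png')
E
```

```text
t: 1.87
tcp_pos: [0.6193, 0.1687, 0.2387]
tool_rot: [-0.069, -0.704, 0.704, 0.069]
force: [0.4, -0.6, 0.1]
finger_gap: 0.0
t: 2.12
tcp_pos: [0.6182, 0.1664, 0.2383]
tool_rot: [-0.068, -0.703, 0.704, 0.069]
force: [0.3, -0.5, -0.1]
finger_gap: -0.005
shift cm [-1.75  1.83 -5.41] rotvec [ 2.5000e-03 -3.1405e+00  1.7000e-03] n 1.4331199844210027 25.131145000012715
shift cm [-1.75  1.83 -5.41] rotvec [-0.0011  0.0011  0.0016] n 1.4331199844210027 0.01768200072790786
t 2.1167 p [0.6182 0.1664 0.2383] q [ 8.900e-02  5.600e-01  1.401e+00 -1.000e-03  1.183e+00  1.854e+00] F [ 0.27 -0.51 -0.07] gap -0.005
[[-0.981 -0.002 -0.193]
 [ 0.193 -0.001 -0.981]
 [ 0.002 -1.     0.001]]
```

View pics/w1.png

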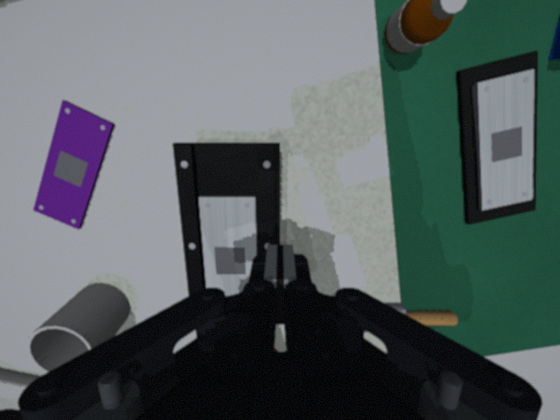

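Wrist view: bare plate with grey square at (230,260) between the rails, its far end at row ~197, and stand's back edge at row 144; the long pile is at (505,140). I'll refine from depth.

Run:
```python
from h import *
s,W=snap('wrist')
g=cv2.cvtColor(s['frame'],cv2.COLOR_RGB2GRAY)
def rep(m,lab):
    m=cv2.morphologyEx(m.astype(np.uint8),cv2.MORPH_OPEN,np.ones((3,3)))
    n,l,st,c=cv2.connectedComponentsWithStats(m); 
    for i in range(1,n):
        if st[i,4]<800: continue
        p=W[l==i];r=cv2.minAreaRect(p[:,:2].astype(np.float32)*1000)
        print(lab,st[i],'z',np.median(p[:,2]).round(4),np.round(r[0],1),np.round(r[1],1),round(r[2],1),np.round(cv2.boxPoints(r),1).tolist())
Z=W[...,2]
for y in (160,180,220,240): print(y,[(int(u),g[y,u],round(float(Z[y,u])*1000)) for u in range(175,285,6)])
rep((g>85)&(Z>.056)&(Z<.075),'plate')
rep((Z>.052)&(Z<.08)&(np.arange(420)[:,None]<250),'stand')
rep((g>85)&(Z>.014)&(Z<.032),'pile')
rep((Z>.005)&(Z<.032),'pad')
print([(v,round(W[v,228,2]*1000,1),g[v,228],W[v,228,:2].round(4)) for v in list(range(138,152,2))+list(range(188,204,2))])
```

```text
160 [(175, np.uint8(31), 70), (181, np.uint8(43), 69), (187, np.uint8(25), 69), (193, np.uint8(2), 63), (199, np.uint8(19), 58), (205, np.uint8(17), 60), (211, np.uint8(24), 59), (217, np.uint8(22), 60), (223, np.uint8(22), 59), (229, np.uint8(22), 61), (235, np.uint8(19), 60), (241, np.uint8(20), 59), (247, np.uint8(24), 60), (253, np.uint8(22), 60), (259, np.uint8(17), 68), (265, np.uint8(52), 71), (271, np.uint8(15), 69), (277, np.uint8(19), 59), (283, np.uint8(143), -1)]
180 [(175, np.uint8(119), 1), (181, np.uint8(23), 70), (187, np.uint8(21), 71), (193, np.uint8(11), 68), (199, np.uint8(18), 60), (205, np.uint8(23), 60), (211, np.uint8(23), 60), (217, np.uint8(21), 61), (223, np.uint8(23), 60), (229, np.uint8(23), 59), (235, np.uint8(22), 59), (241, np.uint8(21), 59), (247, np.uint8(17), 59), (253, np.uint8(18), 60), (259, np.uint8(20), 69), (265, np.uint8(22), 69), (271, np.uint8(23), 69), (277, np.uint8(22), 61), (283, np.uint8(139), -2)]
220 [(175, np.uint8(161), 0), (181, np.uint8(43), 61), (187, np.uint8(18), 69), (193, np.uint8(22), 69), (199, np.uint8(79), 59), (205, np.
[... 2832 characters left out ...]
np.float64(59.9), np.uint8(17), array([0.6725, 0.2085])), (148, np.float64(60.8), np.uint8(25), array([0.6706, 0.2088])), (150, np.float64(59.1), np.uint8(26), array([0.6685, 0.2096])), (188, np.float64(60.3), np.uint8(21), array([0.6296, 0.2193])), (190, np.float64(59.0), np.uint8(25), array([0.6272, 0.2201])), (192, np.float64(59.2), np.uint8(25), array([0.6251, 0.2206])), (194, np.float64(59.7), np.uint8(23), array([0.6231, 0.2211])), (196, np.float64(64.0), np.uint8(77), array([0.6219, 0.2206])), (198, np.float64(64.1), np.uint8(149), array([0.6198, 0.2211])), (200, np.float64(65.6), np.uint8(153), array([0.618 , 0.2213])), (202, np.float64(66.8), np.uint8(152), array([0.6162, 0.2216]))]
```

```bash
python3 -m handwheel '[-1.86,0,-5.52,0,0,0,0, -1.86,0,-5.52,0,0,0,0, -1.86,4,-5.52,0,0,0,0, -1.86,8,-5.52,0,0,0,0, -1.86,12,-5.52,0,0,0,0, -1.86,14,-5.52,0,0,0,0, -1.86,14,-5.52,0,0,0,0, -1.86,14,-5.52,0,0,0,0]'
python3 - <<'E'
from h import *
plan([.6472,.217,.0795],np.radians(-11.2)+np.pi/2)
snap('wrist','w2.png')
E
```

```text
t: 2.88
tcp_pos: [0.6472, 0.2154, 0.0982]
tool_rot: [-0.069, -0.703, 0.704, 0.071]
force: [0.4, 0.2, 0.1]
finger_gap: 0.002
shift cm [ 0.03  1.87 -0.15] rotvec [-4.2000e-03  3.1398e+00 -1.7000e-03] n 0.44973849219786666 25.125256172134776
shift cm [ 0.03  1.87 -0.15] rotvec [-0.0011 -0.0018  0.0027] n 0.44973849219786666 0.02717189424628685
t 2.8833 p [0.6472 0.2154 0.0982] q [ 0.158  0.78   1.386 -0.     0.978  1.926] F [0.44 0.15 0.1 ] gap 0.002
[[-0.981 -0.003 -0.196]
 [ 0.196 -0.001 -0.981]
 [ 0.003 -1.     0.001]]
```

View pics/w2.png

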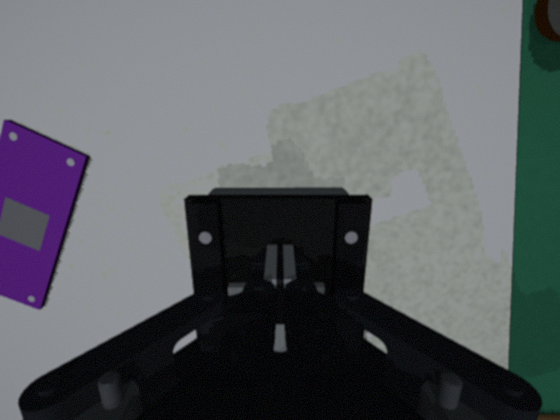

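Shut fingers (265–295, ~260) are centred in the channel (222–335) behind the plate. Lower and push.

```bash
python3 -m handwheel '[0,1,-0.1,0,0,0,0, 0,1.85,-0.1,0,0,0,0, 0,1.85,-0.1,0,0,0,0, 0,1.85,-0.1,0,0,0,0]'
python3 -m handwheel '[0.8,0,0,0,0,0,0, 1.6,0,0,0,0,0,0, 2.2,0,0,0,0,0,0, 2.8,0,0,0,0,0,0, 3.4,0,0,0,0,0,0, 4,0,0,0,0,0,0, 4.6,0,0,0,0,0,0, 5.2,0,0,0,0,0,0, 5.6,0,0,0,0,0,0, 5.6,0,0,0,0,0,0]'
python3 - <<'E'
from h import *
th=np.radians(-11.2)
p=manip.sense()['tcp_pos'];d=p[:2]-[.4608,.2539]
print(p,d@[np.cos(th),np.sin(th)],d@[-np.sin(th),np.cos(th)])
snap('top','t3.png'); snap('scene','s3.png')
s,W=snap('top')
g=cv2.cvtColor(s['frame'],cv2.COLOR_RGB2BGR)
cv2.imwrite('pics/c3.png',cv2.resize(g[130:270,130:270],None,fx=4,fy=4,interpolation=cv2.INTER_CUBIC))
E
```

```text
t: 3.27
tcp_pos: [0.6479, 0.2181, 0.0806]
tool_rot: [-0.069, -0.704, 0.704, 0.069]
force: [-0.6, 1.1, 0.4]
finger_gap: 0.006
t: 4.1
tcp_pos: [0.5923, 0.2292, 0.0808]
tool_rot: [0.069, 0.704, -0.704, -0.069]
force: [-0.7, -0.2, 1.6]
finger_gap: 0.003
[0.5922728  0.22923788 0.08076104] 0.13375915376489825 0.0013440987373949283
```

View pics/c3.png

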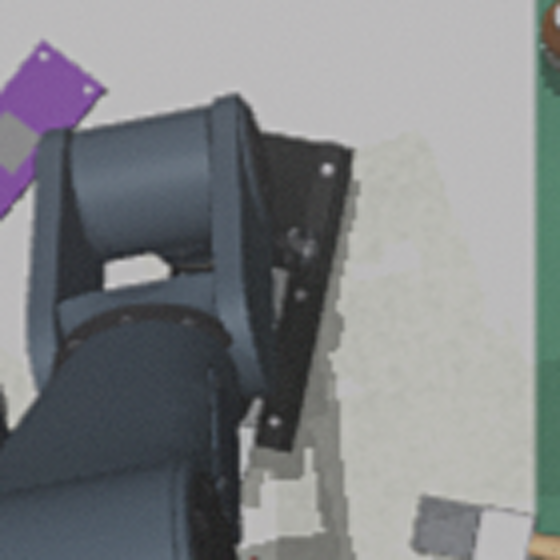

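View pics/s3.png

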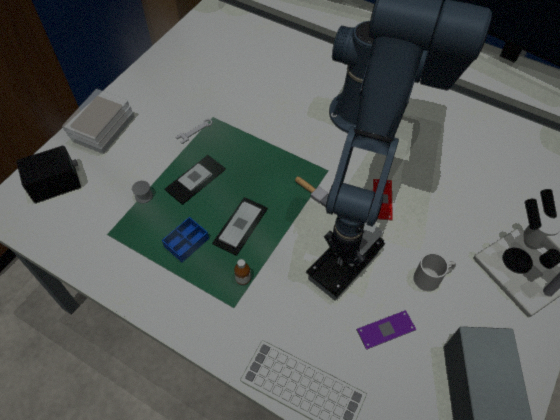

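Run:
```python
from h import *
g=cv2.imread('pics/s3.png')
cv2.imwrite('pics/c3b.png',cv2.resize(g[190:310,290:410],None,fx=5,fy=5,interpolation=cv2.INTER_CUBIC))
```

```text
(no output)
```

View pics/c3b.png

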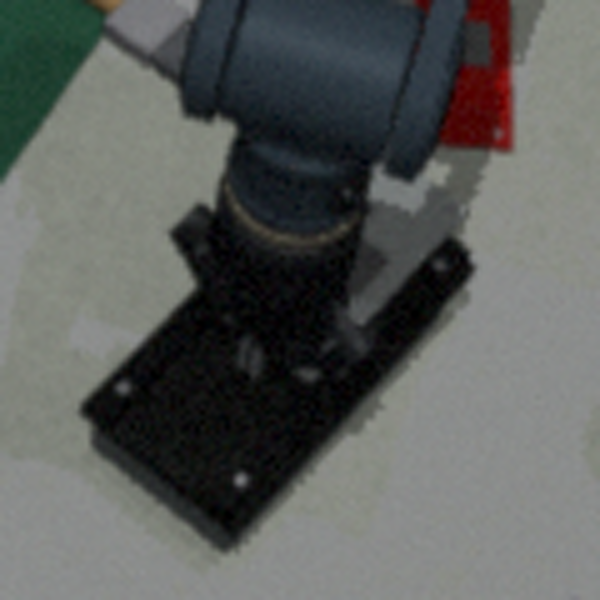

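```bash
python3 -m handwheel '[0.6,0,0,0,0,0,0, 1.2,0,0,0,0,0,0, 1.8,0,0,0,0,0,0, 2.3,0,0,0,0,0,0, 2.6,0,0,0,0,0,0, 2.6,0,0,0,0,0,0, 2.6,0,0,0,0,0,0]'
python3 -m handwheel '[-1,0,0,0,0,0,0, -1,-2,0,0,0,0,0, -2,-6,0,0,0,0,8.5, -5,-10,0,0,0,0,8.5, -8,-13,0,0,0,0,8.5, -9,-13,0,0,0,0,8.5, -9,-13,0,0,0,0,8.5, -9,-13,0,0,0,0,8.5]'
python3 - <<'E'
from h import *
s,W=snap('wrist','w4.png')
plan([.6472,.217,.0795],np.radians(-11.2)+np.pi/2)
E
```

```text
t: 4.83
tcp_pos: [0.5666, 0.2341, 0.0802]
tool_rot: [-0.068, -0.704, 0.704, 0.07]
force: [0.2, -0.0, 0.0]
finger_gap: 0.002
t: 5.5
tcp_pos: [0.6567, 0.2159, 0.2106]
tool_rot: [0.069, 0.704, -0.704, -0.069]
force: [-0.6, -0.8, -0.2]
finger_gap: 0.844
shift cm [ 0.73 12.97  0.05] rotvec [-5.2000e-03  3.1413e+00 -1.4000e-03] n 3.1162752614874853 25.137127342354514
shift cm [ 0.73 12.97  0.05] rotvec [-0.0009 -0.0003  0.0033] n 3.1162752614874853 0.027771784307452193
t 5.55 p [0.6549 0.2161 0.2092] q [0.157 0.658 1.291 0.    1.196 1.923] F [-0.34 -0.85 -0.77] gap 0.925
[[-0.981 -0.003 -0.195]
 [ 0.195 -0.    -0.981]
 [ 0.003 -1.     0.001]]
```

View pics/w4.png

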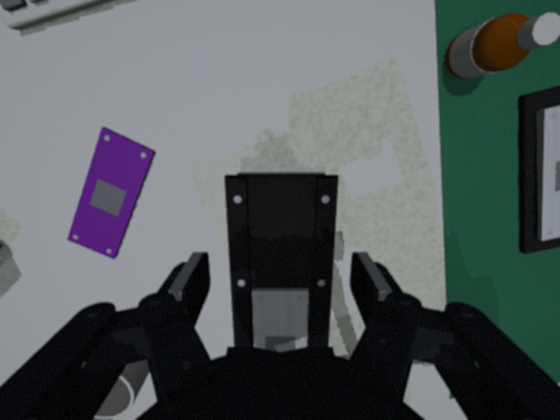

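The plate's far end is now around row 289. I move over the front end to measure overhang.

```bash
python3 -m handwheel '[4,-1,0,0,0,0,8.5, 8,-2,0,0,0,0,8.5, 12,-2,0,0,0,0,8.5, 16,-2,0,0,0,0,8.5, 20,-2,0,0,0,0,8.5, 21.6,-2,0,0,0,0,8.5, 21.6,-2,0,0,0,0,8.5, 21.6,-2,0,0,0,0,8.5]'
python3 - <<'E'
from h import *
plan([.4431,.2574,.067],np.radians(-11.2)+np.pi/2)
s,W=snap('wrist','w5.png')
g=cv2.cvtColor(s['frame'],cv2.COLOR_RGB2GRAY);Z=W[...,2]
m=((g>85)&(Z>.056)&(Z<.075)).astype(np.uint8)
m=cv2.morphologyEx(m,cv2.MORPH_OPEN,np.ones((3,3)))
n,l,st,c=cv2.connectedComponentsWithStats(m)
th=np.radians(-11.2)
for i in range(1,n):
    if st[i,4]>500:
        p=W[l==i];r=cv2.minAreaRect(p[:,:2].astype(np.float32)*1000);b=cv2.boxPoints(r)/1000-[.4608,.2539]
        print(st[i],np.median(p[:,2]),np.round(r[0],1),np.round(r[1],1),r[2],(b@np.array([[np.cos(th),-np.sin(th)],[np.sin(th),np.cos(th)]])*1000).round(1).tolist())
snap('top','t5.png');snap('scene','s5.png')
E
```

```text
t: 6.22
tcp_pos: [0.4416, 0.2586, 0.2296]
tool_rot: [-0.067, -0.703, 0.704, 0.069]
force: [0.5, 0.8, -0.8]
finger_gap: 0.994
shift cm [-0.21 16.26  0.06] rotvec [ 4.3000e-03 -3.1393e+00  2.5000e-03] n 3.898500614410811 25.120990782741753
shift cm [-0.21 16.26  0.06] rotvec [-0.0016  0.0023  0.0027] n 3.898500614410811 0.03153630327083761
t 6.2167 p [0.4416 0.2586 0.2296] q [ 0.311  0.403  1.732 -0.     1.01   2.075] F [ 0.55  0.8  -0.79] gap 0.994
[[-0.981 -0.003 -0.192]
 [ 0.192 -0.001 -0.981]
 [ 0.003 -1.     0.002]]
[ 247   68   66  155 8283] 0.06562433192252463 [482.2 250.2] [ 60.1 149.3] 78.76101684570312 [[-53.0, -29.5], [96.3, -29.6], [96.3, 30.6], [-52.9, 30.7]]
```

View pics/w5.png

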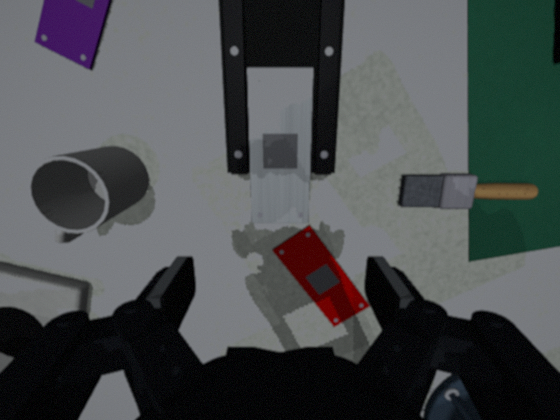

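View pics/s5.png

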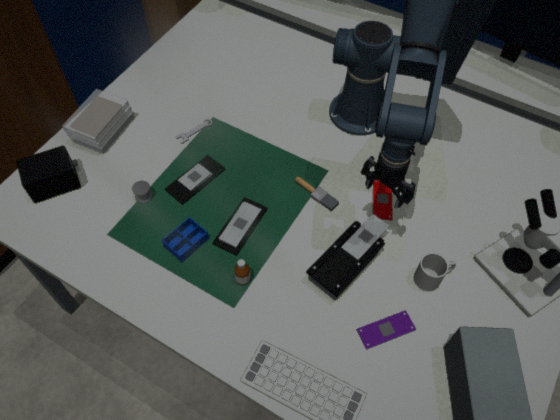

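View pics/t5.png

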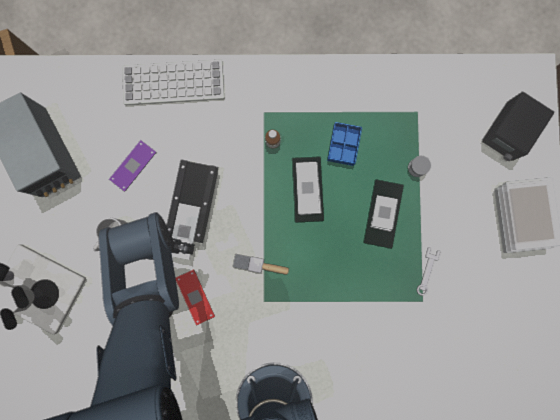

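Overhang is 53 mm, offset <1 mm, angle matches the stand (z 65.6 mm top). I descend straight and grip across the overhanging width.

```bash
python3 -m handwheel '[0,4,0,0,0,0,8.5, 0,8,0,0,0,0,8.5, 0,12,0,0,0,0,8.5, 0,14,0,0,0,0,8.5, 0,15.2,0,0,0,0,8.5, 0,16.2,0,0,0,0,8.5, 0,16.2,0,0,0,0,8.5, 0,16.2,0,0,0,0,8.5]'
python3 - <<'E'
from h import *
plan([.4413,.2583,.067],np.radians(-11.2)+np.pi/2)
snap('wrist','w6.png')
E
```

```text
t: 7.03
tcp_pos: [0.4448, 0.2583, 0.0681]
tool_rot: [-0.069, -0.704, 0.704, 0.069]
force: [-0.5, -1.0, 0.5]
finger_gap: 0.995
shift cm [0.34 0.11 0.06] rotvec [-3.0000e-04  3.1411e+00 -1.0000e-04] n 0.08795255223723712 25.135966066289097
shift cm [0.34 0.11 0.06] rotvec [-0.0001 -0.0005  0.0002] n 0.08795255223723712 0.004096044698063328
t 7.0333 p [0.4448 0.2583 0.0681] q [0.309 0.676 1.846 0.    0.62  2.075] F [-0.48 -0.97  0.51] gap 0.995
[[-0.981 -0.    -0.195]
 [ 0.195 -0.    -0.981]
 [ 0.    -1.     0.   ]]
```

View pics/w6.png

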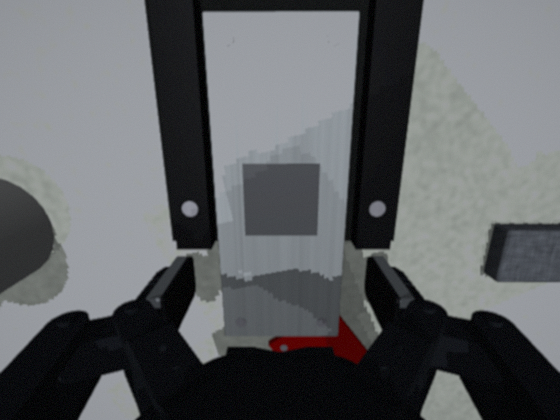

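Fingers straddle the overhang (plate cols 222–340, fingers at ~190 and ~370, in front of rail ends at row ~245). Nudge 3 mm forward and close.

```bash
python3 -m handwheel '[0.35,0.1,0.05,0,0,0,8.5, 0.35,0.1,0.05,0,0,0,6.5, 0.35,0.1,0.05,0,0,0,6.5, 0.35,0.1,0.05,0,0,0,5, 0.35,0.1,0.05,0,0,0,4, 0.35,0.1,0.05,0,0,0,4, 0.35,0.1,0.05,0,0,0,4, 0.35,0.1,0.05,0,0,0,4]' 90
python3 - <<'E'
from h import *
plan([.4413,.2583,.067],np.radians(-11.2)+np.pi/2)
snap('wrist','w7.png')
E
```

```text
t: 7.75
tcp_pos: [0.4406, 0.2588, 0.0689]
tool_rot: [0.069, 0.704, -0.704, -0.068]
force: [-1.0, -0.1, 7.6]
finger_gap: 0.667
shift cm [-0.08  0.19  0.04] rotvec [-1.9000e-03 -3.1412e+00 -1.1000e-03] n 0.04888414685540524 25.136429696442164
shift cm [-0.08  0.19  0.04] rotvec [ 0.0007  0.0004 -0.0012] n 0.04888414685540524 0.011655146705504243
t 7.75 p [0.4406 0.2588 0.0689] q [0.312 0.672 1.856 0.    0.613 2.078] F [-0.96 -0.14  7.58] gap 0.667
[[-0.981  0.001 -0.194]
 [ 0.194  0.    -0.981]
 [-0.001 -1.    -0.001]]
```

View pics/w7.png

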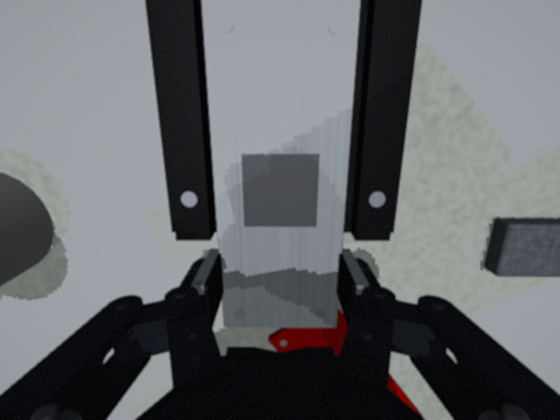

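Gripped (gap stopped at 0.667, ~57–60 mm). Lift gently 20 mm... straight up clear of the rails, then look.

```bash
python3 -m handwheel '[0,-0.4,0,0,0,0,4, 0,-0.9,0,0,0,0,4, 0,-1.6,0,0,0,0,4, 0,-2.4,0,0,0,0,4, 0,-3.4,0,0,0,0,4, 0,-4.4,0,0,0,0,4, 0,-4.4,0,0,0,0,4, 0,-4.4,0,0,0,0,4]'
python3 - <<'E'
from h import *
plan([.4413,.2583,.067],np.radians(-11.2)+np.pi/2)
s,W=snap('wrist','w8.png')
g=cv2.cvtColor(s['frame'],cv2.COLOR_RGB2GRAY)
sc=manip.sense();R0=Ro.from_quat(sc['tool_rot'])
Z=W[...,2]
m=(Z>.09)&(Z<.13)&(g>60); m[300:]=0
m=cv2.erode(m.astype(np.uint8),np.ones((5,5)))>0
p=R0.inv().apply(W[m]-sc['tcp_pos'])*1000
A=np.c_[p[:,0],p[:,2],np.ones(len(p))]
print(len(p),np.linalg.lstsq(A,p[:,1],rcond=None)[0],p.min(0),p.max(0))
E
```

```text
t: 8.47
tcp_pos: [0.441, 0.2588, 0.1125]
tool_rot: [0.07, 0.704, -0.703, -0.068]
force: [-0.1, -0.6, -2.2]
finger_gap: 0.669
shift cm [-0.03  4.55  0.05] rotvec [-3.1000e-03 -3.1413e+00 -1.7000e-03] n 1.0906950059455198 25.137377558868597
shift cm [-0.03  4.55  0.05] rotvec [ 0.0011  0.0003 -0.0019] n 1.0906950059455198 0.018020127472725633
t 8.4667 p [0.441  0.2588 0.1125] q [0.312 0.591 1.835 0.    0.714 2.078] F [-0.09 -0.56 -2.2 ] gap 0.669
[[-0.981  0.002 -0.194]
 [ 0.194  0.001 -0.981]
 [-0.002 -1.    -0.001]]
31135 [-5.81393134e-03  8.18380842e-04  3.03932457e+00] [-118.43360041    0.93850905  -29.18903395] [13.90824537  6.41622825 29.54720686]
```

View pics/w8.png

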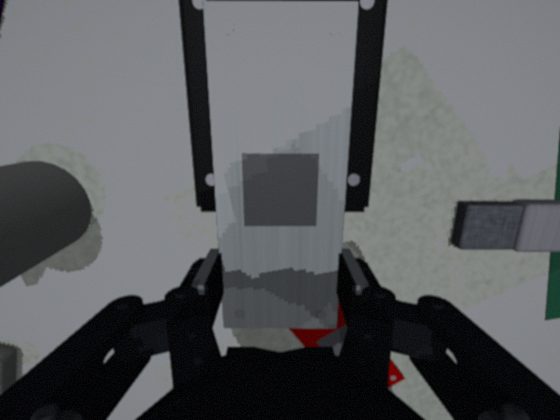

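Plate held level (tilt ~0.006 rad vs tool), top 3 mm below TCP, plate centre ~42 mm ahead of it. Raise and compute the transfer.

```bash
python3 -m handwheel '[0,-1.5,0,0,0,0,4, 0,-4,0,0,0,0,4, 0,-7,0,0,0,0,4, 0,-10,0,0,0,0,4, 0,-12,0,0,0,0,4, 0,-12,0,0,0,0,4, 0,-12,0,0,0,0,4]'
python3 - <<'E'
from h import *
plan([.5677,-.1003,.22],np.radians(2.6)+np.pi/2)
E
```

```text
t: 9.1
tcp_pos: [0.4406, 0.2587, 0.2318]
tool_rot: [0.069, 0.704, -0.704, -0.068]
force: [-0.2, -0.4, -2.9]
finger_gap: 0.666
shift cm [-19.43   1.18  32.76] rotvec [2.100e-03 2.901e+00 9.000e-04] n 9.13712855666667 23.214605978795085
shift cm [-19.43   1.18  32.76] rotvec [ 0.0006 -0.2406 -0.0014] n 9.13712855666667 1.925100309979621
t 9.1 p [0.4406 0.2587 0.2318] q [0.312 0.397 1.735 0.    1.008 2.078] F [-0.17 -0.41 -2.94] gap 0.666
[[-0.981  0.001 -0.194]
 [ 0.194  0.001 -0.981]
 [-0.001 -1.    -0.001]]
```

Move at moderate speed (≤2.5 cm/row).

```bash
python3 -m handwheel '[-0.8,0,1.3,0,-0.01,0,4, -2,0,3.3,0,-0.025,0,4, -3.5,0,5.9,0,-0.044,0,4, -5,0,8.4,0,-0.062,0,4, -6.5,0,11,0,-0.08,0,4, -8,0,13.5,0,-0.1,0,4, -9.5,0,16,0,-0.12,0,4, -11,0,18.5,0,-0.137,0,4, -12.5,0,21,0,-0.155,0,4, -14,0,23.6,0,-0.174,0,4]'
python3 -m handwheel '[-1.4,0.4,2.5,0,-0.018,0,4, -2.7,0.8,4.7,0,-0.035,0,4, -3.6,1,6.3,0,-0.047,0,4, -4.3,1.2,7.6,0,-0.056,0,4, -4.6,1.2,8.2,0,-0.06,0,4, -4.6,1.2,8.2,0,-0.06,0,4, -4.6,1.2,8.2,0,-0.06,0,4, -4.6,1.2,8.2,0,-0.06,0,4]'
python3 - <<'E'
from h import *
plan([.5677,-.1003,.22],np.radians(2.6)+np.pi/2)
s,W=snap('wrist','w9.png')
snap('top','t9.png')
E
```

```text
t: 9.93
tcp_pos: [0.5308, -0.0011, 0.2288]
tool_rot: [0.005, 0.707, -0.707, -0.009]
force: [1.7, 0.4, -1.6]
finger_gap: 0.667
t: 10.6
tcp_pos: [0.5752, -0.0818, 0.2186]
tool_rot: [-0.015, 0.707, -0.707, 0.013]
force: [0.1, 0.8, -1.9]
finger_gap: 0.666
shift cm [ 0.82 -0.14  1.81] rotvec [-3.9000e-03  3.1355e+00  2.0000e-03] n 0.4784377585513543 25.09121050038628
shift cm [ 0.82 -0.14  1.81] rotvec [ 0.0013 -0.0061  0.0025] n 0.4784377585513543 0.05332593742462957
t 10.6 p [ 0.5752 -0.0818  0.2186] q [-0.334  0.505  1.575  0.     1.065  1.198] F [ 0.05  0.79 -1.92] gap 0.666
[[-0.999 -0.003  0.039]
 [-0.039  0.001 -0.999]
 [ 0.002 -1.    -0.001]]
```

View pics/w9.png

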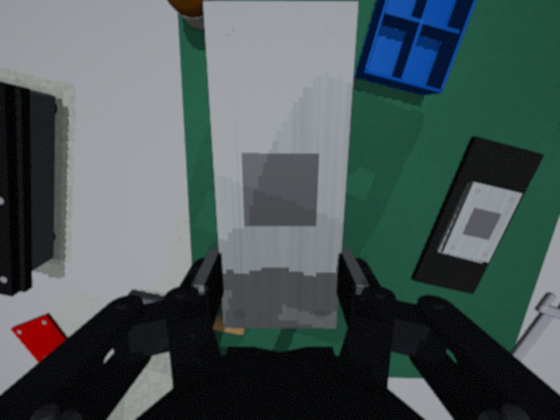

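View pics/t9.png

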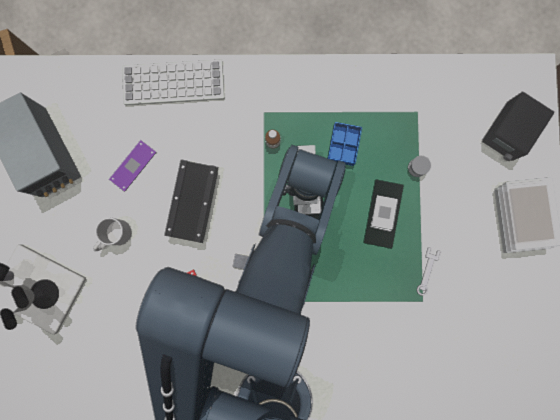

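The held plate hides the pile; bin (430,50) and short pile (480,220) are clear of it. Align and descend partway.

```bash
python3 -m handwheel '[0.4,0,0.9,0,-0.006,0,4, 0.8,0,1.8,0,-0.006,0,4, 0.8,1.5,1.8,0,-0.006,0,4, 0.8,3.5,1.8,0,-0.006,0,4, 0.8,6,1.8,0,-0.006,0,4, 0.8,8.5,1.8,0,-0.006,0,4, 0.8,11,1.8,0,-0.006,0,4, 0.8,13,1.8,0,-0.006,0,4, 0.8,14.3,1.8,0,-0.006,0,4, 0.8,14.3,1.8,0,-0.006,0,4]'
python3 -m handwheel '[0,0,0,0,0,0,4, 0,0,0,0,0,0,4, 0,0,0,0,0,0,4]'
python3 - <<'E'
from h import *
plan([.5677,-.1003,.035],np.radians(2.6)+np.pi/2)
for n in('wrist','scene'): 
    s,W=snap(n,n[0]+'10.png')
g=cv2.imread('pics/s10.png')
cv2.imwrite('pics/c10.png',cv2.resize(g[170:280,180:310],None,fx=5,fy=5,interpolation=cv2.INTER_CUBIC))
E
```

```text
t: 11.53
tcp_pos: [0.5668, -0.1014, 0.0739]
tool_rot: [-0.018, 0.708, -0.706, 0.014]
force: [-1.4, 0.0, -1.4]
finger_gap: 0.665
t: 11.78
tcp_pos: [0.5699, -0.1019, 0.0779]
tool_rot: [0.015, -0.707, 0.707, -0.017]
force: [0.1, 0.3, -1.6]
finger_gap: 0.671
shift cm [ 0.23  4.29 -0.18] rotvec [ 4.2000e-03  3.1409e+00 -1.9000e-03] n 1.0308422098918693 25.134030103185612
shift cm [ 0.23  4.29 -0.18] rotvec [-0.0012 -0.0007 -0.0026] n 1.0308422098918693 0.024001399708706638
t 11.7833 p [ 0.5699 -0.1019  0.0779] q [-0.37   0.707  1.679 -0.     0.752  1.156] F [ 0.07  0.26 -1.58] gap 0.671
[[-0.999  0.003  0.045]
 [-0.045 -0.001 -0.999]
 [-0.003 -1.     0.001]]
```

View pics/w10.png

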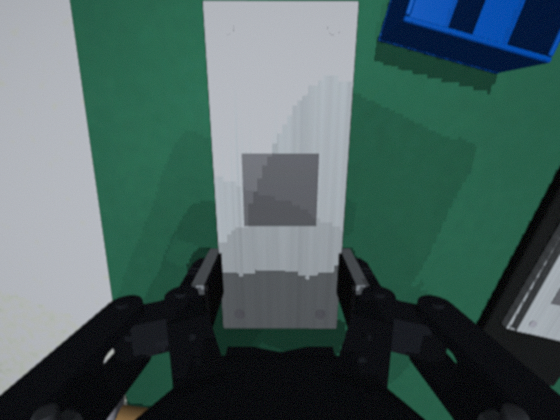

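View pics/c10.png

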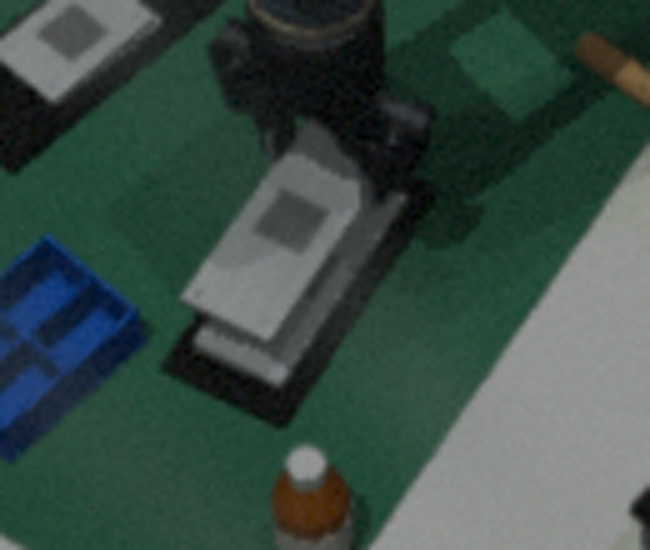

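Plate is parallel above the long pile (crop: plate at (275,240), pile visible just beneath). Descend close.

```bash
python3 -m handwheel '[0.2,0.8,-0.15,0,0,0,4, 0.2,1.6,-0.15,0,0,0,4, 0.2,2.4,-0.15,0,0,0,4, 0.2,3.2,-0.15,0,0,0,4, 0.2,3.7,-0.15,0,0,0,4, 0.2,4,-0.15,0,0,0,4, 0.2,4,-0.15,0,0,0,4, 0.2,4,-0.15,0,0,0,4]'
python3 - <<'E'
from h import *
plan([.5677,-.1003,.0312],np.radians(2.6)+np.pi/2)
s,W=snap('scene','s11.png')
g=cv2.imread('pics/s11.png')
cv2.imwrite('pics/c11.png',cv2.resize(g[170:280,180:310],None,fx=5,fy=5,interpolation=cv2.INTER_CUBIC))
E
```

```text
t: 12.55
tcp_pos: [0.567, -0.0999, 0.0362]
tool_rot: [-0.016, 0.707, -0.707, 0.016]
force: [0.3, -0.3, -2.0]
finger_gap: 0.667
shift cm [-0.07  0.5   0.04] rotvec [-5.0000e-04  3.1409e+00  2.0000e-04] n 0.12090571647270108 25.13450114039781
shift cm [-0.07  0.5   0.04] rotvec [ 0.0001 -0.0006  0.0003] n 0.12090571647270108 0.005792814054358073
t 12.55 p [ 0.567  -0.0999  0.0362] q [-0.368  0.776  1.697  0.     0.669  1.158] F [ 0.34 -0.32 -1.99] gap 0.667
[[-0.999 -0.     0.045]
 [-0.045  0.    -0.999]
 [ 0.    -1.    -0.   ]]
```

View pics/c11.png

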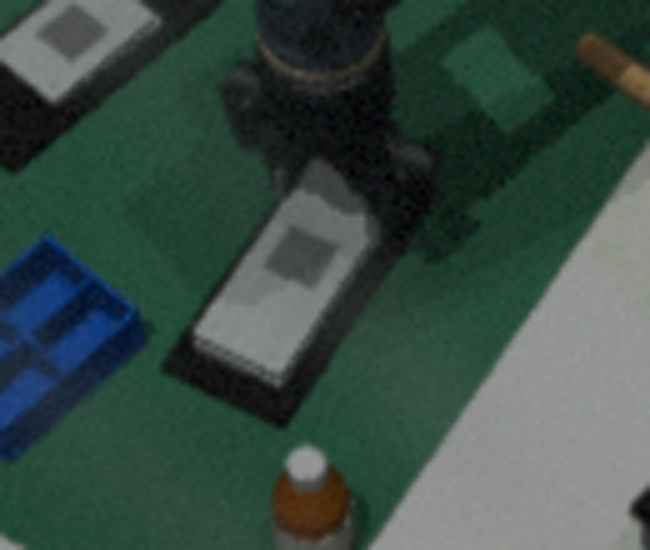

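Flush in the crop. Ease down until contact force shows.

```bash
python3 -m handwheel '[0,0.15,0.03,0,0,0,4, 0,0.3,0.03,0,0,0,4, 0,0.4,0.03,0,0,0,4, 0,0.4,0.03,0,0,0,4]'
python3 -m handwheel '[0,0.1,0,0,0,0,4, 0,0.1,0,0,0,0,4, 0,0.1,0,0,0,0,4]'
```

```text
t: 12.93
tcp_pos: [0.5675, -0.1002, 0.0343]
tool_rot: [0.015, -0.707, 0.707, -0.016]
force: [-1.6, 1.6, 8.9]
finger_gap: 0.665
t: 13.18
tcp_pos: [0.5674, -0.1001, 0.0341]
tool_rot: [0.015, -0.707, 0.707, -0.016]
force: [-2.2, 1.8, 14.5]
finger_gap: 0.667
```

Run:
```python
from h import *
s,W=snap('wrist','w12.png')
g=cv2.cvtColor(s['frame'],cv2.COLOR_RGB2GRAY);Z=W[...,2]
m=((g>60)&(Z>.02)&(Z<.04)).astype(np.uint8);m[300:]=0
m=cv2.erode(m,np.ones((3,3)))
n,l,st,c=cv2.connectedComponentsWithStats(m)
i=1+np.argmax(st[1:,4]);p=W[l==i]
A=np.c_[p[:,:2]-[.61,-.098],np.ones(len(p))]
print(np.linalg.lstsq(A,p[:,2],rcond=None)[0],p.min(0),p.max(0),cv2.minAreaRect(p[:,:2].astype(np.float32)*1000))
print(np.nanmedian(W[100:200,100:170,2]))
g=cv2.imread('pics/w12.png')
```

```text
[2.05595101e-03 5.43690656e-05 3.06245083e-02] [ 0.55168534 -0.13407474  0.02631171] [ 0.68614689 -0.06533667  0.03905036] ((618.8359375, -98.36677551269531), (132.8345947265625, 68.79613494873047), 1.9082859754562378)
0.0005056794811037595
```

View pics/w12.png

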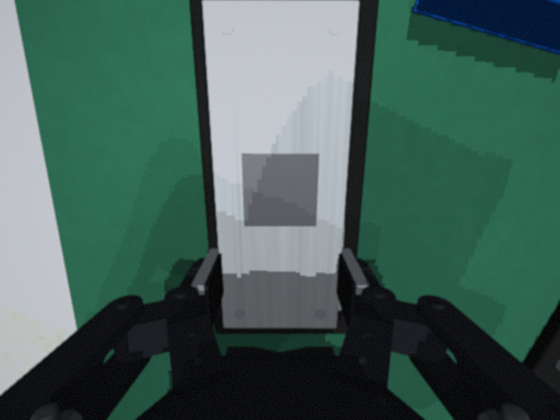

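Plate top reads 30.6 mm rather than 28 while 14 N pushes up: a fingertip (≈12 mm below TCP → z≈22) seems to rest on an edge of the top pile plate, with ~2.5 mm gap below our plate. That drop is well within limits (0.22 m/s), so I relieve the pressure and open.

```bash
python3 -m handwheel '[0,-0.12,0,0,0,0,4, 0,-0.12,0,0,0,0,4, 0,-0.12,0,0,0,0,4]'
python3 - <<'E'
from h import *
s=manip.sense();print(s['tcp_pos'],s['force'],s['ft_torque'])
E
```

```text
t: 13.48
tcp_pos: [0.5674, -0.1001, 0.0344]
tool_rot: [0.015, -0.707, 0.707, -0.016]
force: [-0.9, 1.0, 8.5]
finger_gap: 0.666
[ 0.56742169 -0.10013448  0.03435065] [-0.85482549  1.04733809  8.52207598] [0.4434319  0.27432883 0.00990252]
```

Torque says the +y (left) finger sits on the pile plate: our plate is slightly too far to −y. Raise, shift 1 mm to +y, lower again.

```bash
python3 -m handwheel '[0,-0.4,0,0,0,0,4, 0,-0.4,0,0,0,0,4, 0,-0.4,-0.12,0,0,0,4, 0,-0.4,-0.12,0,0,0,4, 0,-0.2,-0.12,0,0,0,4, 0,0,-0.12,0,0,0,4, 0,0.15,-0.12,0,0,0,4, 0,0.15,-0.12,0,0,0,4, 0,0.15,-0.12,0,0,0,4]'
python3 - <<'E'
from h import *
s=manip.sense();print(s['tcp_pos'],s['force'],s['ft_torque'])
E
```

```text
t: 14.23
tcp_pos: [0.5671, -0.0991, 0.0341]
tool_rot: [0.016, -0.707, 0.707, -0.016]
force: [-4.8, 2.4, 21.2]
finger_gap: 0.668
[ 0.56712479 -0.09913748  0.03411277] [-4.78371227  2.42609119 21.16667509] [-0.38001528  0.86893352 -0.14352527]
```

Now the right finger touches instead, so lateral centring is within about 1 mm either way and the fingers simply straddle an equally wide plate. Take the midpoint, unload, and open.

```bash
python3 -m handwheel '[0,-0.3,0,0,0,0,4, 0,-0.3,0.06,0,0,0,4, 0,-0.25,0.06,0,0,0,4, 0,-0.2,0.06,0,0,0,4, 0,-0.2,0.06,0,0,0,4]'
python3 -m handwheel '[0,0,0,0,0,0,6.3, 0,0,0,0,0,0,6.3, 0,0,0,0,0,0,6.8, 0,0,0,0,0,0,7.2, 0,0,0,0,0,0,7.2, 0,0,0,0,0,0,7.2]'
python3 - <<'E'
from h import *
s,W=snap('wrist','w13.png')
x=manip.sense();print(x['tcp_pos'],x['force'],x['finger_gap'])
g=cv2.cvtColor(s['frame'],cv2.COLOR_RGB2GRAY);Z=W[...,2]
m=((g>60)&(Z>.02)&(Z<.04)).astype(np.uint8);m[300:]=0
m=cv2.erode(m,np.ones((3,3)))
n,l,st,c=cv2.connectedComponentsWithStats(m)
i=1+np.argmax(st[1:,4]);p=W[l==i]
A=np.c_[p[:,:2]-[.61,-.098],np.ones(len(p))]
print(np.linalg.lstsq(A,p[:,2],rcond=None)[0])
E
```

```text
t: 14.65
tcp_pos: [0.5674, -0.0996, 0.0345]
tool_rot: [0.015, -0.707, 0.707, -0.016]
force: [-2.8, 1.8, 14.2]
finger_gap: 0.669
t: 15.15
tcp_pos: [0.5668, -0.0996, 0.0328]
tool_rot: [-0.016, 0.707, -0.707, 0.016]
force: [0.3, -0.3, -0.6]
finger_gap: 0.844
[ 0.56682157 -0.09960012  0.03286238] [ 0.39183771 -0.25885908 -0.09449558] 0.8468474950854105
[0.00019653 0.00052299 0.02772506]
```

View pics/w13.png

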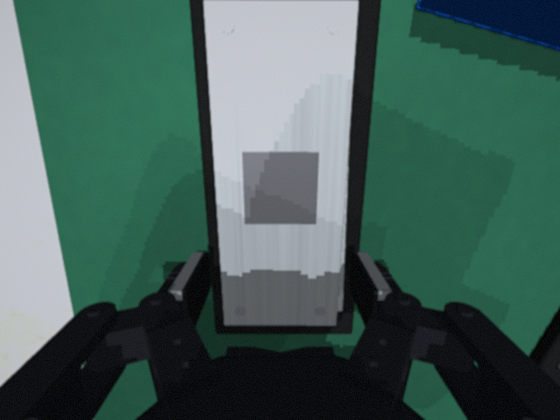

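Plate top now at 27.7 mm, level; fingers (190 and 370, ~275) are clear of it (218–345). Rise and check.

```bash
python3 -m handwheel '[0,-0.8,0,0,0,0,7.2, 0,-2,0,0,0,0,7.2, 0,-5,0,0,0,0,7.2, 0,-9,0,0,0,0,7.2, 0,-13,0,0,0,0,7.2, 4,-17,0,0,0,0,7.2, 8,-20,0,0,0,0,7.2, 8,-20,0,0,0,0,7.2, 8,-20,0,0,0,0,7.2]'
python3 - <<'E'
from h import *
s,W=snap('wrist','w14.png')
g=cv2.cvtColor(s['frame'],cv2.COLOR_RGB2GRAY);Z=W[...,2]
for lab,m in (('plates',(g>70)&(Z>.012)&(Z<.036)),('pads',(Z>.006)&(Z<.036))):
    m=cv2.morphologyEx(m.astype(np.uint8),cv2.MORPH_OPEN,np.ones((3,3)))
    n,l,st,c=cv2.connectedComponentsWithStats(m)
    for i in range(1,n):
        if st[i,4]>600:
            p=W[l==i];r=cv2.minAreaRect(p[:,:2].astype(np.float32)*1000)
            print(lab,st[i],np.median(p[:,2]).round(4),np.round(r[0],1),np.round(r[1],1),round(r[2],2))
_,_=snap('scene','s14.png')
g=cv2.imread('pics/s14.png')
cv2.imwrite('pics/c14.png',cv2.resize(g[150:280,150:310],None,fx=4.5,fy=4.5,interpolation=cv2.INTER_CUBIC))
E
```

```text
t: 15.95
tcp_pos: [0.4846, -0.1029, 0.2374]
tool_rot: [0.014, -0.706, 0.708, -0.017]
force: [-0.3, 0.7, 0.2]
finger_gap: 0.845
plates [ 250    0   61  140 8243] 0.0276 [603.3 -99.3] [138.   65.2] 4.06
plates [ 426   99   85   91 4474] 0.0215 [ 536.2 -319.7] [62.2 94.6] 78.01
plates [ 106  224   88   42 2124] 0.0177 [391.4  61.1] [111.1  41.6] 78.4
pads [  11    0   21  188 3615] 0.0234 [564.3 182.2] [  4.4 198.5] 78.98
pads [  241     0    81   157 11822] 0.0271 [ 594.8 -100.7] [162.7  85.1] 2.52
pads [  401    52   132   174 11624] 0.0103 [ 535.6 -320.1] [ 86.6 190.4] 78.41
pads [ 106  222   94   44 2406] 0.0175 [390.7  57.6] [118.1  41.8] 78.54
```

View pics/w14.png

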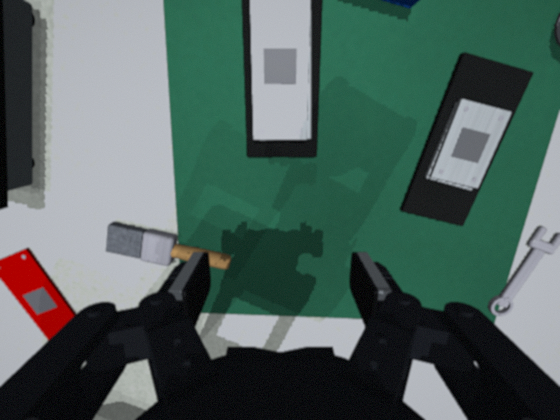

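View pics/c14.png

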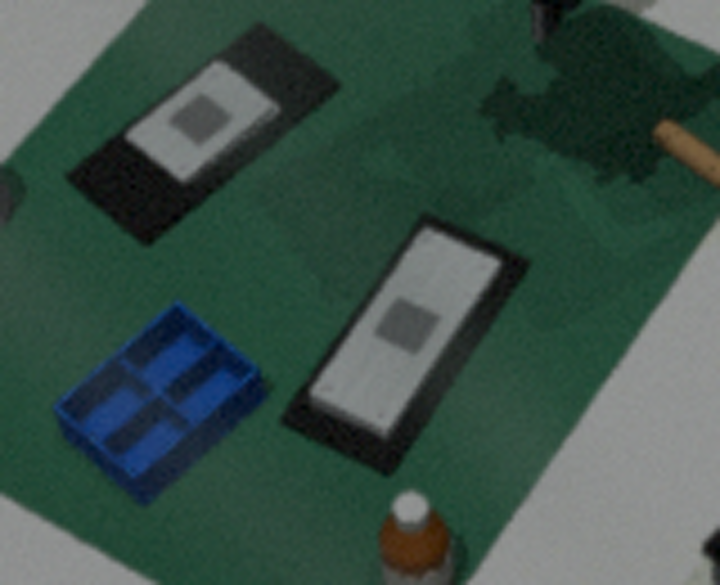

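The plate sits flush on the long pile (wrist (280,66), scene crop (405,325)); short pile and bystanders unmoved. One numeric check, then hand in.

Run:
```python
from h import *
s,W=snap('wrist'); g=cv2.cvtColor(s['frame'],cv2.COLOR_RGB2GRAY)
m=(g[45:90,262:300]<110); v,u=np.nonzero(m); print('square centre',len(u),np.median(W[45+v,262+u],axis=0).round(4))
print(manip.sign_off())
```

```text
square centre 0 [nan nan nan]
the job is handed in; nothing more can be done
None
  return _methods._mean(a, axis=axis, dtype=dtype,
  ret = um.true_divide(
```

The plate is on top of the long pile, released, and the job is handed in at about 16 s of the 56 s allowed; `sign_off` gives no verdict.

**What I did:**
- I pushed the plate's far end with shut fingers until 53 mm hung over the front edge. It measured within 1 mm of centre between the rails.
- I gripped the overhang across its width at 90 N and carried it over level, tilted about 0.006 rad against the tool.
- I lowered it onto the pile at long_top, opened the fingers and backed away.

**What the last checks showed:**
- **Plate position:** after release its top read 27.7 mm above the desk (28 mm expected) and level. It looks flush with the pile in the wrist and scene pictures. From the tool position it should be within a few mm of the pile's centre.
- **Piles and bystanders:** the short pile measured within about 1 mm of its start. In the final pictures the brush, wrench, flux bottle and bin look unmoved. I did not re-measure the long pile's lower plates, and the mug and spool were not in the last close-ups.

**What failed or disagreed:**
- While lowering, first one fingertip and then the other rested on the edge of the top pile plate, with up to about 21 N upward force. I therefore released the plate about 2.5 mm above the pile instead of in full contact.
- The last numeric check, the centre of the grey square, found no pixels because I set its brightness threshold wrong. The final centring therefore rests on the pictures and the tool position.
- In the last wrist view the plate's far end was cut off, so its measured centre and angle there (603.3, −99.3 mm, 4.1°) are not reliable.

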